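Clear the pen off the mini centrifuge, shut it and switch it on

TASK

A marker pen has been left lying over the front rim of the open mini centrifuge, where it keeps the lid from shutting. Lay the pen down on the folder of notes, then swing the clear lid gently down until it is fully shut, and only then switch the centrifuge on by pushing in the upper half of its rocker switch. Leave the vials, the dropper bottle and the stack of dishes standing where they are.

Things in the scene. Friction and masses are not known exactly. Their poses are not given: they have to be found in the camera images.
- centrifuge: Mini centrifuge, white housing 136 (x) x 156 (y) x 75 mm, fixed to the bench; 113 mm high with the lid shut. Origin: centre of its underside. x points from its front (rocker switch) to its back (hinge), y left, z up. Round open bowl about 110 mm across; rim 75 mm above the bench, front rim 54 to 65 mm in front of the origin. Front faces the robot within 0.3 rad.
- rotor_top (a point): Top centre of the blue rotor in the bowl, 73 mm above the bench: a fixed dome of 43 mm radius, falling to 56 mm high at 41 mm from its centre. Two capped micro tubes stay in it, 27 mm from its centre. Not to be handled.
- centrifuge_lid (a joint): Clear lid's angle (rad): 0 shut, 1.48 fully open; starts at 1.3 to 1.47. Hinge line along the centrifuge's y, 61 mm behind its origin, 79 mm above the bench; the shut lid reaches 118 mm forward of it. Stiff, damped hinge: stays where left while well open, needs 1 to 2 N near its free edge moved slowly, sinks slowly when nearly shut. No latch. The pen would stop it near 0.14.
- lid_face (a point): Middle of the lid's outer face; moves with the lid. Shut: 113 mm above the bench, 1 mm behind the centrifuge's origin, facing up; open: faces backwards. The face is flat, 110 (x) x 120 (y) mm, 34 mm from the hinge line measured square to the face (its near edge 5 mm, its free edge 115 mm along the lid from the hinge). It can be pushed anywhere.
- centrifuge_switch (a joint): Rocker switch angle (rad): +0.14 off (lower half in; starts at +0.10 to +0.14), -0.14 on (upper half fully in; on counts below -0.09). Stays where left. It turns under a push of about 3 to 6 N some 5 mm above its middle; pushed below its middle it turns back off.
- switch_mid (a point): Middle of the red rocker's outer face, on the front of the centrifuge: 74 mm in front of its origin, 45 mm towards its -y, 20 mm above the bench. The rocker is 12 mm wide, 16 mm high, faces forward (the centrifuge's -x), stands 7 mm proud of the housing and pivots about a level line through its middle.
- pen: Marker pen, white barrel, dark cap, 130 mm long, 16 mm thick, round, about 20 g. x runs along it towards the cap; origin on its underside at half length. Starts about level along the centrifuge's x (within 0.12 rad), plain end out over the front rim, cap end on top of the rotor. At half length (30 to 42 mm in front of the centrifuge's origin) it hangs free over the bowl and can be gripped across.
- pen_mid (a point): Centre of the pen: half length, on its axis.
- folder: Flat white folder of notes lying on the bench, 302 (x, from -155 to +147 mm) x 214 (y) mm, its top 12 mm above the bench; fixed. Origin: middle of its underside. It and the centrifuge stand side by side in front of the robot, either one on the left.
- vial_a: Capped sample vial standing on the bench, 22 mm across, 60 mm high; origin at its underside. Bystander.
- vial_b: Capped sample vial standing on the bench, 22 mm across, 64 mm high; origin at its underside. Bystander.
- bottle: Small dropper bottle standing on the bench, 33 mm across, 70 mm high; origin at its underside. Bystander.
- dishes: Stack of clear petri dishes on the bench, 90 mm across, 43 mm high; origin at its underside. Bystander.
Not all that is in view belongs to the job. Of the things shaped like the pen, the white one is meant.

How it is judged (in metres and radians):
On the way, in this order (a step that is already met when the one before it is completed fails the run):
1. the pen lies on the folder, let go, while the lid is still open (x of pen_mid in the frame of folder between -0.145 and 0.137 m and y of pen_mid in the frame of folder between -0.1 and 0.1 m and z of pen_mid in the frame of folder between 0.012 and 0.032 m and contact force between the fingers and pen below 0.05 N and value of joint centrifuge_lid above 0.6 rad), for 0.2 s.
2. the lid is fully shut, the switch still off (value of joint centrifuge_lid below 0.04 rad and value of joint centrifuge_switch above 0.03 rad), for 0.2 s.
3. the switch is on (value of joint centrifuge_switch below -0.09 rad), for 0.2 s.
At the end, for the whole second after the job is handed in: Lid fully shut (below 0.04 rad), rocker on (below -0.09 rad), and the pen at rest lying flat on the folder: its middle over the folder, at least 7 mm in from the edges, its axis 0 to 20 mm above the folder's top (value of joint centrifuge_lid below 0.04 rad and value of joint centrifuge_switch below -0.09 rad and x of pen_mid in the frame of folder between -0.145 and 0.137 m and y of pen_mid in the frame of folder between -0.1 and 0.1 m and z of pen_mid in the frame of folder between 0.012 and 0.032 m and linear speed of pen below 0.02 m/s); the robot touches nothing.
It fails at once if the lid slams: it is moving faster than 3 rad/s in the last 0.3 rad (value of joint centrifuge_lid below 0.3 rad and velocity of joint centrifuge_lid below -3 rad/s).
It fails at once if the pen is dropped or flicked: it flies free of the fingers faster than 0.9 m/s (linear speed of pen above 0.9 m/s and contact force between the fingers and pen below 0.05 N).
It fails at once if a vial, the bottle or the dishes are shifted by more than 30 mm or tipped (distance of any of vial_a, vial_b, bottle, dishes from where it was at the start of the episode above 0.03 m or angle between any of vial_a, vial_b, bottle, dishes's own z axis and vertical above 0.35 rad).
It also fails if it takes over 72 s, if anything falls off the work surface, if the arm or the gripper's body presses on something with over 40 N, if the wrist force passes 120 N, or if a joint passes its speed limit or range.

ROBOT

A 6-joint arm with a two-finger parallel gripper is mounted at the origin on the work surface; the furniture and walls round the work are solid. World frame = base frame: x ahead of the robot, y to its left, z up, the work surface at z = 0. Lengths are in mm, angles in rad, forces in N, time in s.
With the tool pointing down it reaches from about 400 to 825 mm from the base axis. Payload 7 kg.
Tool frame: the origin (TCP) lies at the very end of the fingers, on their centre line; the grasp point (between the pads) lies 19 mm behind it; z points along the fingers, y is the line along which they close (so a half turn about z gives the same grasp; the last joint's range is limited). The gripper opens to 88 mm and grips with 3 to 60 N. Pads are 19 mm wide; open, the fingers measure 130 mm over their backs; the gripper's body (78 mm by 193 mm) begins 47 mm behind the grasp point.
Start: joints at [-0.868, 0.359, 0.012, 0, -1.224, -0.288], TCP at [272.001, -617.746, 226.561] pointing down, gripper open.
Joint ranges: [-3.07, 3.07], [-1.43, 2.12], [-1.02, 1.25], [-3.03, 1.67], [-3.05, -0], [-3.03, 3.03]. Speed limits (rad/s): [2.39, 2.39, 3.01, 3.14, 3.14, 3.14].

INTERFACE

Orientations are given as a unit quaternion [x, y, z, w].
In Python, from plant import bot gives the robot as it stands. Calls block until the motion is done:
- bot.move_ptp(position, orientation): joint-space move of the TCP to a pose.
- bot.line_to(position, velocity=150, ori=None): straight line of the TCP; ori=None keeps the orientation; velocity is the mean speed in mm/s.
- bot.move_joints(angles): joint-space move.
- bot.move_gripper(opening, force=None): finger opening in mm; force is the grip in N (None keeps the last); returns when the fingers have stopped.
- bot.pause(seconds).
- bot.solve_ik(position, orientation): joint angles nearest the present ones, or None.
- bot.read_state(): the state.
- bot.camera(name): name is "side" or "top" or "wrist"; returns the picture (420x560x3 uint8, red, green, blue); there is no depth.
- bot.get_calibration(name): a dict with "fx", "fy", "cx", "cy" (pixels), "view" (4x4, takes a point from world to camera coordinates); the wrist camera has in their place "T_tool_cam" (4x4, takes a point from camera to tool coordinates, whose origin is the TCP and whose axes are the flange's). Camera axes: x right, y up, looking along -z (the intrinsics and any distortion apply to the point x, -y, -z); pixel columns grow to the right and rows downward; lengths in mm; the calibration is good to about 2 mm. A picture is of the moment at which its call begins: read the wrist's pose just before it. get_calibration takes no time and is no camera call.
A pose or a line that the arm cannot do raises bot.Unreachable and nothing moves.
- bot.close_job(): hands the job in; it is judged then, once.
The state is a dict: "t": time; "joint_pos": joint angles; "qvel": joint speeds; "tau": joint torques, N m; "tcp_pos": TCP position; "eef_rot": TCP orientation; "contact_force": force on the tool from outside, world axes, zero at the start; "moment": the same for the moment, N m; "width": finger opening in mm; "finger_force": force on a finger pad.
Only numpy, scipy, OpenCV 4.12 (cv2) and the standard library are available. Lean on these libraries where they do the work, as an engineer would, in place of code of your own. Each camera call takes 0.05 s, during which the arm holds its last target. There are 200 camera calls.

## Working session

There is one attempt and no reset: what is moved stays moved. The work goes in short steps, each a Python script; the robot and the scene stay as the last script left them, time stands still between calls to the robot, and variables do not carry over. Pictures are saved under pics/ and viewed, at most 10 in all, crops included, and the job is handed in when it is done.

```bash
ls; mkdir -p pics; python3 - <<'E'
from plant import bot
import cv2,numpy as np
for n in("top","side"):
    im=bot.camera(n); cv2.imwrite(f"pics/{n}0.png",cv2.cvtColor(im,cv2.COLOR_RGB2BGR))
    print(n,bot.get_calibration(n))
print(bot.get_calibration("wrist")); s=bot.read_state();print(s)
E
```

```text
pics
top {'fx': 462.02247691693753, 'fy': 462.02247691693753, 'cx': 279.80707871397834, 'cy': 209.53466090893315, 'view': array([[-1.86370337e-02, -9.99825277e-01, -1.44074987e-03,
        -9.08297467e+01],
       [ 9.82090173e-01, -1.85766246e-02,  1.87493469e-01,
        -5.83414061e+02],
       [-1.87487474e-01,  2.07937580e-03,  9.82264793e-01,
        -1.10401481e+03],
       [ 0.00000000e+00,  0.00000000e+00,  0.00000000e+00,
         1.00000000e+00]])}
side {'fx': 426.04825707164497, 'fy': 426.04825707164497, 'cx': 278.75789051681755, 'cy': 206.8580277677844, 'view': array([[-9.80544938e-01, -1.95548472e-01,  1.71002668e-02,
         5.44153285e+02],
       [ 1.30091537e-01, -5.82135070e-01,  8.02617563e-01,
        -1.95580855e+02],
       [-1.46995973e-01,  7.89227189e-01,  5.96248797e-01,
        -7.90704868e+02],
       [ 0.00000000e+00,  0.00000000e+00,  0.00000000e+00,
         1.00000000e+00]])}
{'fx': 306.02568132472015, 'fy': 306.02568132472015, 'cx': 277.70766396903116, 'cy': 206.9163925751068, 'T_tool_cam': array([[ 1.08391162e-04,  9.64429615e-01,  2.64339755e-01,

[... 276 characters left out ...]
00]])}
{'t': 0.1, 'joint_pos': array([-8.67881510e-01,  3.59341446e-01,  1.11954566e-02, -3.01968484e-04,
       -1.22408529e+00, -2.88125841e-01]), 'qvel': array([-0.00029816, -0.00126369,  0.00114267,  0.00158955,  0.00066343,
        0.00168093]), 'tau': array([-8.44107090e-04, -5.84161949e+01,  2.93752295e+01,  7.01558232e+00,
        1.01333534e-02, -5.06027800e-05]), 'tcp_pos': array([ 271.85470715, -617.38837828,  225.72019322]), 'eef_rot': array([-2.05860563e-01,  9.78581061e-01,  6.98680749e-04, -2.16264136e-04]), 'contact_force': array([ 0.28770981, -0.06588285,  0.39325909]), 'moment': array([ 0.04185212, -0.0554123 ,  0.01202916]), 'finger_force': 0.0, 'width': 87.59409857921639}
```

View pics/top0.png

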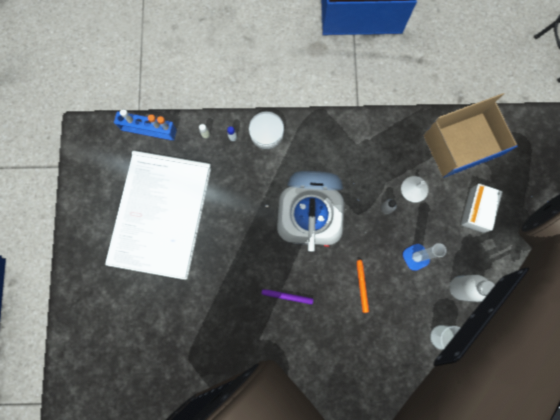

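View pics/side0.png

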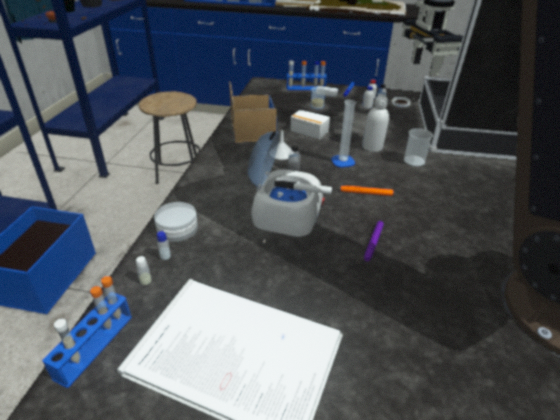

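```bash
cat > h.py <<'E'
from plant import bot
import cv2,numpy as np
from scipy.spatial.transform import Rotation as R
def cam(n):
    c=bot.get_calibration(n); 
    if n=="wrist":
        s=bot.read_state(); T=np.eye(4); T[:3,:3]=R.from_quat(s["eef_rot"]).as_matrix(); T[:3,3]=s["tcp_pos"]
        M=T@c["T_tool_cam"]
    else: M=np.linalg.inv(c["view"])
    return c,M
def ray(cm,uv):
    c,M=cm; d=np.array([(uv[0]-c["cx"])/c["fx"],-(uv[1]-c["cy"])/c["fy"],-1.])
    return M[:3,3],M[:3,:3]@d
def onz(cm,uv,z):
    o,d=ray(cm,uv); return o+d*(z-o[2])/d[2]
def pix(cm,p):
    c,M=cm; q=np.linalg.inv(M)@np.append(p,1); return np.array([c["cx"]+c["fx"]*q[0]/-q[2],c["cy"]+c["fy"]*q[1]/q[2]])
def down(yaw): # tool z down, tool y at angle yaw+90deg (tool x along yaw)
    c,s=np.cos(yaw),np.sin(yaw)
    return R.from_matrix(np.array([[c,s,0],[s,-c,0],[0,0,-1]])).as_quat()
def snap(n,f):
    cm=cam(n); im=cv2.cvtColor(bot.camera(n),cv2.COLOR_RGB2BGR); cv2.imwrite(f"pics/{f}.png",im); return cm,im
E
python3 - <<'E'
from h import *
np.set_printoptions(precision=1,suppress=True)
T=cam("top")
for n,uv,z in [("rotor",(311,214),70),("pentip",(311,250),85),("pencap",(312,199),80),("lidtop",(315,182),190),("switch",(328,246),20),("f1",(134,152),12),("f2",(210,163),12),("f3",(186,278),12),("f4",(107,265),12),("dish",(266,130),43),("v1",(203,130),60),("v2",(231,133),60),("bot",(390,207),60),("flask",(415,187),60),("orange",(360,262),8),("purple",(312,300),8)]:
    print(n,onz(T,uv,z))
im=cv2.imread("pics/top0.png"); m=(im.min(2)>190).astype(np.uint8)
m[:, 230:]=0; m[:140]=0
c=max(cv2.findContours(m,0,2)[0],key=cv2.contourArea); print(cv2.minAreaRect(c), [onz(T,p,12) for p in cv2.boxPoints(cv2.minAreaRect(c))])
q=bot.read_state(); print(R.from_quat(q["eef_rot"]).as_matrix())
for a in (0,np.pi): print(bot.solve_ik([430,-110,420],down(a)),bot.solve_ik([400,-110,330],down(a)))
E
```

```text
rotor [ 566.1 -178.6   70. ]
pentip [ 475.5 -174.8   85. ]
pencap [ 601.8 -181.5   80. ]
lidtop [ 617.1 -181.4  190. ]
switch [ 491.4 -222.8   20. ]
f1 [753.5 284.2  12. ]
f2 [719.1  81.1  12. ]
f3 [417.8 139.   12. ]
f4 [454.4 340.9  12. ]
dish [796.9 -69.6  43. ]
v1 [793.6  92.7  60. ]
v2 [784.   20.4  60. ]
bot [ 581.9 -377.3   60. ]
flask [ 632.  -443.5   60. ]
orange [ 450.2 -304.3    8. ]
purple [ 357.2 -178.6    8. ]
((157.71353149414062, 214.3607635498047), (82.40419006347656, 119.58908081054688), 11.888657569885254) [array([456. , 345.8,  12. ]), array([766.6, 296.2,  12. ]), array([715.4,  80.2,  12. ]), array([409.4, 139.6,  12. ])]
[[-0.9 -0.4 -0. ]
 [-0.4  0.9  0. ]
 [ 0.   0.  -1. ]]
[ 0.2 -0.1 -0.1  0.  -1.6  1.4] [ 0.2 -0.1 -0.3  0.  -1.4  1.4]
[ 0.2 -0.1 -0.1  0.  -1.6 -1.8] [ 0.2 -0.1 -0.3  0.  -1.4 -1.8]
```

```bash
python3 - <<'E'
from h import *
np.set_printoptions(precision=2,suppress=True)
p=bot.read_state()["tcp_pos"]
bot.line_to([p[0],p[1],330],velocity=250)
bot.move_ptp([530,-185,330],down(np.pi)); s=bot.read_state(); print(s["t"],s["joint_pos"],s["tcp_pos"])
cm,im=snap("wrist","w1")
np.savez("w1.npz",M=cm[1])
E
```

```text
2.4917 [ 0.01  0.12 -0.07  0.   -1.38 -1.58] [ 529.87 -185.57  329.81]
```

View pics/w1.png

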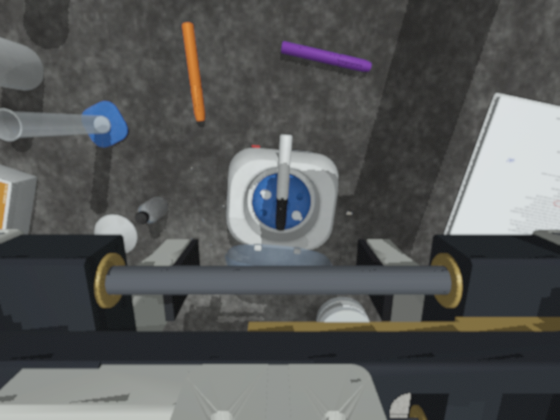

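```bash
python3 - <<'E'
from h import *
np.set_printoptions(precision=1,suppress=True)
cm=(bot.get_calibration("wrist"),np.load("w1.npz")["M"])
im=cv2.imread("pics/w1.png"); hsv=cv2.cvtColor(im,cv2.COLOR_BGR2HSV)
roi=np.zeros(im.shape[:2],np.uint8); roi[125:240,215:350]=255
def big(m):
    c=max(cv2.findContours(m&roi,0,2)[0],key=cv2.contourArea); return c
red=cv2.inRange(hsv,(0,120,60),(8,255,255))|cv2.inRange(hsv,(170,120,60),(180,255,255))
c=big(red); u=c[:,0].mean(0); print("red",u,cv2.boundingRect(c),onz(cm,u,20))
blue=cv2.inRange(hsv,(100,120,50),(125,255,255))
c=cv2.convexHull(big(blue)); e=cv2.fitEllipse(c); print("blue",e,onz(cm,e[0],60),onz(cm,e[0],65))
pen=cv2.inRange(hsv,(0,0,130),(180,60,255)) ; pen[152:]=0
c=big(pen);
g=cv2.cvtColor(im,cv2.COLOR_BGR2GRAY)
cv2.imwrite("pics/c1.png",cv2.resize(im[120:260,210:360],None,fx=5,fy=4.2,interpolation=cv2.INTER_CUBIC)[:600,:800])
for r in (160,170,180,190): print(r,g[r,215:350].tolist())
E
```

```text
red [255.6 145.6] (252, 145, 8, 2) [ 490.4 -218.4   20. ]
blue ((277.43109130859375, 200.46786499023438), (49.16996383666992, 53.34757995605469), 3.410113573074341) [ 565.4 -185.5   60. ] [ 564.2 -185.5   65. ]
160 [72, 71, 69, 66, 64, 66, 64, 66, 67, 67, 70, 68, 68, 67, 69, 80, 104, 129, 145, 153, 159, 164, 169, 174, 178, 181, 184, 187, 189, 191, 192, 193, 194, 194, 197, 198, 200, 201, 202, 204, 205, 206, 207, 208, 208, 209, 209, 208, 209, 208, 207, 206, 205, 205, 204, 203, 202, 201, 201, 198, 194, 190, 178, 161, 164, 181, 195, 204, 210, 214, 213, 210, 204, 196, 184, 178, 181, 185, 186, 186, 186, 186, 186, 185, 186, 185, 185, 184, 185, 185, 184, 185, 184, 184, 183, 183, 183, 184, 184, 184, 184, 184, 184, 183, 183, 182, 182, 180, 178, 177, 175, 172, 170, 166, 159, 143, 118, 92, 74, 70, 68, 68, 70, 69, 72, 72, 70, 70, 70, 68, 67, 66, 66, 66, 66]
170 [73, 72, 69, 70, 70, 70, 71, 71, 70, 70, 71, 72, 78, 101, 132, 151, 162, 169, 173, 177, 180, 186, 195, 205, 211, 213, 212, 212, 212, 213, 213, 213, 213, 213, 212, 212, 213, 213, 213, 213, 213, 213, 213, 211, 205, 198, 191, 183, 173, 163, 1
[... 965 characters left out ...]
5, 136, 131, 126, 123, 113, 93, 77, 77, 79, 80, 79, 79, 79, 79, 79, 78, 77]
190 [81, 77, 73, 70, 69, 69, 68, 66, 66, 66, 68, 79, 104, 135, 160, 185, 204, 212, 213, 213, 212, 212, 211, 211, 211, 211, 211, 209, 203, 189, 167, 138, 124, 149, 186, 204, 207, 198, 174, 135, 101, 90, 91, 95, 98, 116, 146, 166, 167, 158, 143, 130, 121, 110, 98, 85, 77, 73, 71, 71, 74, 93, 121, 140, 151, 157, 160, 162, 161, 158, 153, 146, 132, 108, 86, 78, 78, 78, 77, 76, 77, 76, 75, 73, 72, 72, 70, 67, 67, 65, 65, 62, 72, 101, 129, 142, 145, 141, 134, 124, 118, 120, 129, 142, 151, 157, 161, 163, 162, 162, 162, 162, 162, 161, 162, 161, 161, 161, 160, 152, 139, 127, 113, 96, 85, 82, 82, 82, 82, 83, 82, 82, 84, 86, 85]
```

View pics/c1.png

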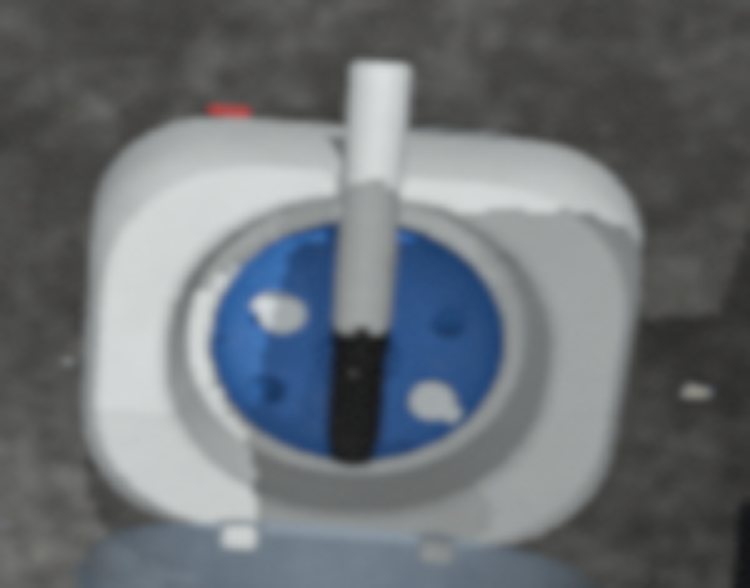

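```bash
cat >> h.py <<'E'
def tilt(yaw,t,ax='y'): # heading yaw: tool z leans by t towards heading
    return (R.from_euler('z',yaw)*R.from_euler('y',-t)*R.from_quat(down(np.pi))).as_quat()
E
python3 - <<'E'
from h import *
np.set_printoptions(precision=2,suppress=True)
print(R.from_quat(tilt(0,.5)).as_matrix())
bot.move_ptp([490,-190,200],tilt(0,.5)); s=bot.read_state(); print(s["t"],s["joint_pos"],s["tcp_pos"])
cm,im=snap("wrist","w2"); np.savez("w2.npz",M=cm[1])
print(pix(cm,[490,-220,20]))
E
```

```text
[[-0.88  0.    0.48]
 [ 0.    1.    0.  ]
 [-0.48  0.   -0.88]]
3.425 [ 0.01 -0.12 -0.73  0.01 -0.46 -1.58] [ 491.24 -190.45  201.45]
[247.51 105.6 ]
```

View pics/w2.png

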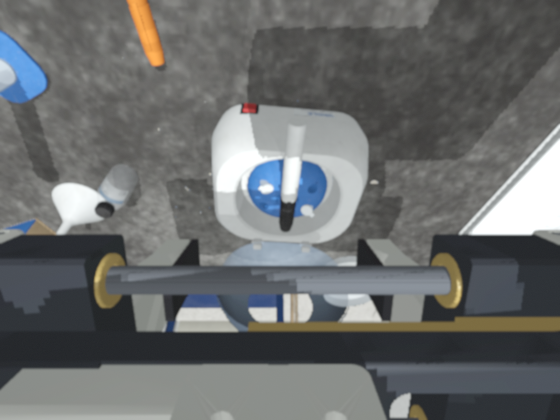

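```bash
python3 - <<'E'
from h import *
np.set_printoptions(precision=1,suppress=True)
cal=bot.get_calibration("wrist")
C=[(cal,np.load(f"w{i}.npz")["M"]) for i in(1,2)]; I=[cv2.imread(f"pics/w{i}.png") for i in(1,2)]
def tri(a,b):
    (o1,d1),(o2,d2)=ray(C[0],a),ray(C[1],b); s=np.linalg.lstsq(np.c_[d1,-d2],o2-o1,rcond=None)[0]
    p,q=o1+d1*s[0],o2+d2*s[1]; return (p+q)/2,np.linalg.norm(p-q)
im=I[1]; hsv=cv2.cvtColor(im,cv2.COLOR_BGR2HSV)
red=cv2.inRange(hsv,(0,120,60),(8,255,255))|cv2.inRange(hsv,(170,120,60),(180,255,255)); red[:90]=0;red[125:]=0;red[:,:215]=0;red[:,290:]=0
v,u=np.nonzero(red); print("red",u.mean(),v.mean(),u.min(),u.max(),v.min(),v.max(),onz(C[1],(u.mean(),v.mean()),20))
# front edge: first bright row per column
g=cv2.GaussianBlur(cv2.cvtColor(im,cv2.COLOR_BGR2GRAY),(3,3),0).astype(float)
us=np.r_[262:285,308:335]; vs=[90+np.argmax(np.diff(g[90:125,x])) for x in us]; print(vs)
k=np.polyfit(us,vs,1); a,b=[onz(C[1],(x,np.polyval(k,x)),8) for x in(262,335)]; print("edge",a,b,"yaw",np.arctan2(-(b-a)[0],(b-a)[1]))
for i in(0,1):
    hsv=cv2.cvtColor(I[i],cv2.COLOR_BGR2HSV); m=cv2.inRange(hsv,(100,120,50),(125,255,255)); r=np.zeros_like(m); r[150:235,240:335]=255
    c=cv2.convexHull(max(cv2.findContours(m&r,0,2)[0],key=cv2.contourArea)); e=cv2.fitEllipse(c); print("rot",e,onz(C[i],e[0],60))
# side edges of housing per row in w1
cv2.imwrite("pics/c2.png",cv2.resize(I[1][90:250,200:380],None,fx=4,fy=3.7,interpolation=cv2.INTER_CUBIC))
# tri: pen end in w1 (286,136.5)
print("tabs",[onz(C[0],(210+x/5,120+y/4.2),79) for x,y in((238,537),(436,550))])
print("pen w1",[onz(C[0],(210+x/5,120+y/4.2),83) for x,y in((380,65),(360,333),(353,458))])
E
```

```text
red 249.20535714285714 107.69642857142857 242 256 103 112 [ 492.2 -218.5   20. ]
[np.int64(104), np.int64(104), np.int64(104), np.int64(104), np.int64(104), np.int64(105), np.int64(105), np.int64(105), np.int64(105), np.int64(105), np.int64(105), np.int64(105), np.int64(105), np.int64(105), np.int64(105), np.int64(105), np.int64(105), np.int64(106), np.int64(106), np.int64(106), np.int64(106), np.int64(106), np.int64(106), np.int64(108), np.int64(108), np.int64(108), np.int64(108), np.int64(108), np.int64(108), np.int64(109), np.int64(109), np.int64(109), np.int64(109), np.int64(109), np.int64(109), np.int64(109), np.int64(109), np.int64(109), np.int64(109), np.int64(110), np.int64(110), np.int64(110), np.int64(110), np.int64(110), np.int64(110), np.int64(110), np.int64(110), np.int64(110), np.int64(110), np.int64(110)]
edge [ 494.1 -206.3    8. ] [ 501.1 -130.6    8. ] yaw -0.09124425667696964
rot ((277.43109130859375, 200.46786499023438), (49.16996383666992, 53.34757995605469), 3.410113573074341) [ 565.4 -185.5   60. ]
rot ((272.0370178222656, 186.88507080078125), (47.3834228515625, 53.68570327758789), 178.76382446289062) [ 561.  -196.2   60. ]
tabs [array([ 631. , -214.1,   79. ]), array([ 635.8, -157. ,   79. ])]
pen w1 [array([ 473.2, -174.4,   83. ]), array([ 558. , -179.3,   83. ]), array([ 601. , -181.1,   83. ])]
```

View pics/c2.png

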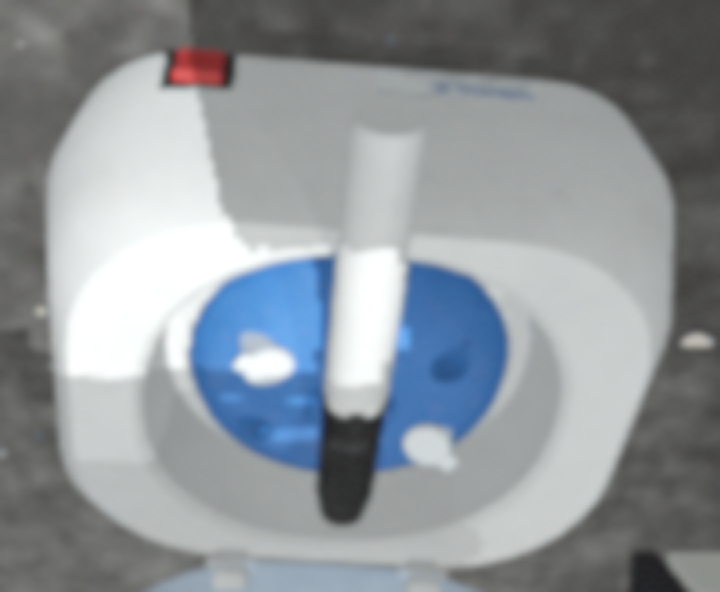

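```bash
python3 - <<'E'
from h import *
np.set_printoptions(precision=2,suppress=True)
q=down(np.pi-0.052)
bot.move_gripper(32,force=15)
bot.move_ptp([533,-177.8,150],q)
bot.line_to([533,-177.8,90],velocity=80)
f0=bot.read_state()["contact_force"]
for z in (82,78,76):
    bot.line_to([533,-177.8,z],velocity=30); s=bot.read_state(); df=s["contact_force"]-f0; print(z,s["tcp_pos"],df)
    if abs(df).max()>4: break
else:
    bot.move_gripper(5,force=15); s=bot.read_state(); print(s["t"],s["width"],s["finger_force"],s["contact_force"])
cm,im=snap("side","s1"); snap("wrist","w3")
cv2.imwrite("pics/s1c.png",cv2.resize(im[110:270,200:400],None,fx=3.5,fy=3.5))
E
```

```text
82 [ 532.88 -177.78   81.81] [ 0.31 -0.49 -0.58]
78 [ 532.84 -177.78   77.76] [-0.12 -1.58  0.59]
76 [ 532.9  -177.79   75.88] [-1.03 -0.25 -0.56]
7.375 15.17826396400291 14.997785333544016 [-0.33 -0.34 -0.43]
```

View pics/s1c.png

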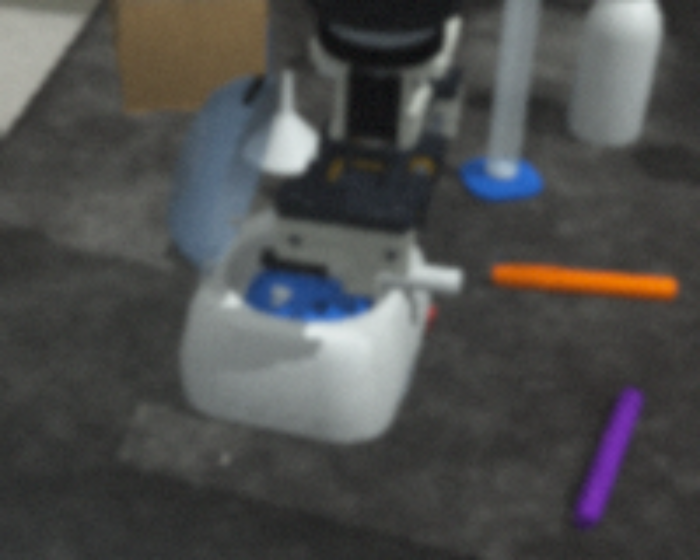

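```bash
python3 - <<'E'
from h import *
np.set_printoptions(precision=2,suppress=True)
bot.line_to([533,-177.8,190],velocity=120)
print(bot.read_state()["width"])
bot.move_ptp([580,205,110],down(np.pi-0.19))
bot.line_to([580,205,24],velocity=100); bot.pause(.2)
f0=bot.read_state()["contact_force"]
z=24
while z>10:
    z-=1; bot.line_to([580,205,z],velocity=20); s=bot.read_state(); df=s["contact_force"]-f0
    if df[2]>2.5: break
print(z,s["tcp_pos"],df,s["width"],s["t"])
bot.move_gripper(26); bot.pause(.3)
bot.line_to([580,205,120],velocity=120); print(bot.read_state()["t"])
bot.move_ptp([540,205,230],down(np.pi-0.19))
snap("wrist","w4"); cm,im=snap("top","t4"); cv2.imwrite("pics/t4c.png",im[100:380,80:360])
E
```

```text
14.943776229100203
13 [580.35 205.19  13.4 ] [-0.21 -0.47  4.55] 15.288534696447124 14.0
15.825
```

View pics/w4.png

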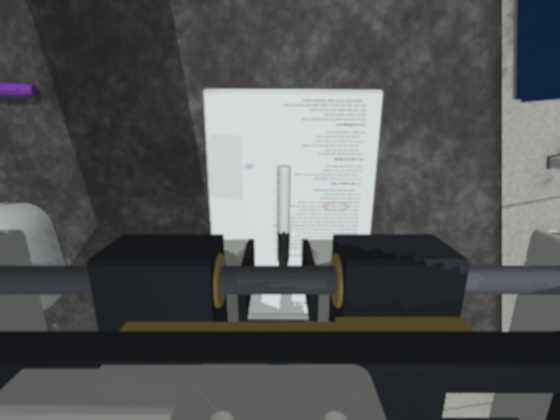

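```bash
python3 - <<'E'
from h import *
np.set_printoptions(precision=2,suppress=True)
psi=-0.085; ex=np.array([np.cos(psi),np.sin(psi),0]); H=np.array([567,-180,0])+61*ex+[0,0,79]
q=down(np.pi+psi)
bot.move_gripper(0,force=20)
A=H+62*ex; A[2]=270; bot.move_ptp(A,q)
A[2]=170; bot.line_to(A,velocity=120); bot.pause(.2)
f0=bot.read_state()["contact_force"]
r=85
for th in np.r_[1.5:0.25:-0.1,0.25:-0.03:-0.05]:
    P=H+ex*(-r*np.cos(th)+34*np.sin(th)+10)+[0,0,r*np.sin(th)+34*np.cos(th)]
    bot.line_to(P,velocity=50); s=bot.read_state(); df=s["contact_force"]-f0
    print(round(th,2),s["tcp_pos"],df,round(s["t"],1))
    if np.linalg.norm(df)>12: break
snap("side","s5")
cm,im=snap("side","s5"); cv2.imwrite("pics/s5c.png",cv2.resize(im[90:270,180:400],None,fx=3.3,fy=3.3))
E
```

```text
1.5 [ 665.47 -188.41  166.44] [-0.13 -1.16 -0.13] 20.5
1.4 [ 656.48 -187.63  168.77] [-0.37 -1.59  0.1 ] 20.9
1.3 [ 647.32 -186.87  170.17] [-1.26 -1.03  0.08] 21.2
1.2 [ 638.2  -186.1   170.69] [-0.58 -0.45 -1.16] 21.5
1.1 [ 629.11 -185.31  170.26] [-0.86 -1.45 -0.15] 21.9
1.0 [ 620.03 -184.57  168.9 ] [-0.69 -1.39 -0.41] 22.2
0.9 [ 611.19 -183.8   166.7 ] [ 0.16 -1.19 -0.43] 22.5
0.8 [ 602.6  -183.03  163.59] [ 0.51 -1.33 -0.04] 22.9
0.7 [ 594.34 -182.36  159.65] [-0.33 -1.03 -0.34] 23.2
0.6 [ 586.49 -181.68  154.87] [-1.12 -0.92 -0.37] 23.5
0.5 [ 579.17 -181.06  149.35] [-0.68 -0.82 -1.08] 23.9
0.4 [ 572.47 -180.5   143.16] [-1.16 -1.29 -0.55] 24.2
0.3 [ 566.38 -179.95  136.26] [-0.99 -0.96 -0.21] 24.5
0.25 [ 563.75 -179.7   132.7 ] [-0.72 -1.58 -0.39] 24.8
0.2 [ 561.13 -179.5   128.92] [-0.31 -1.03 -1.15] 25.0
0.15 [ 558.71 -179.29  125.03] [-0.31 -0.45 -0.43] 25.3
0.1 [ 556.54 -179.11  121.01] [-1.06 -1.05  0.61] 25.5
0.05 [ 554.51 -178.95  116.89] [-0.52 -1.22  0.31] 25.8
0.0 [ 553.6  -178.88  113.35] [-0.55 -1.94  2.52] 26.0
```

View pics/s5c.png

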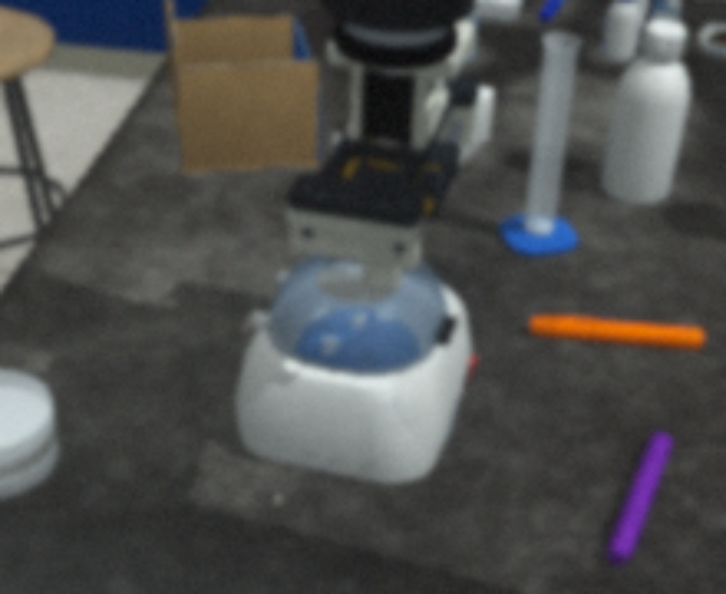

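```bash
python3 - <<'E'
from h import *
np.set_printoptions(precision=2,suppress=True)
psi=-0.085; ex=np.array([np.cos(psi),np.sin(psi),0])
p=bot.read_state()["tcp_pos"]; z=p[2]
for _ in range(8):
    z-=.7; bot.line_to([p[0],p[1],z],velocity=20); s=bot.read_state()
    if s["contact_force"][2]>8: break
print(z,s["contact_force"]); bot.pause(.4)
bot.line_to([p[0],p[1],190],velocity=100)
q=tilt(psi,.4); S=np.array([490.,-218.5,0])
B=S-ex*(8.75+35); B[2]=130; bot.move_ptp(B,q)
B[2]=21.8; bot.line_to(B,velocity=80); bot.pause(.3)
f0=bot.read_state()["contact_force"]
d=35
bot.line_to(B+ex*26,velocity=60); d=26; n=0
while d<46:
    d+=.5; bot.line_to(B+ex*d,velocity=15); s=bot.read_state(); f=-(s["contact_force"]-f0)@ex
    if f>2: print(d,s["tcp_pos"],round(f,1))
    if f>13: break
bot.pause(.3); print(bot.read_state()["contact_force"],bot.read_state()["t"])
bot.line_to(B,velocity=60)
C=B.copy(); C[2]=200; bot.line_to(C,velocity=120)
bot.move_ptp([490,-190,200],tilt(0,.5))
cm,im=snap("wrist","w6"); print(bot.read_state()["t"])
a=cv2.imread("pics/w2.png")
f=lambda i:cv2.resize(i[92:125,225:275],None,fx=7.6,fy=7.6,interpolation=cv2.INTER_CUBIC)
e=cv2.resize(im[60:260,180:400],(760,340)); cv2.imwrite("pics/w6c.png",np.vstack([np.hstack([f(a),f(im)]),e]))
E
```

```text
111.90941202942359 [-3.22  3.03 12.52]Traceback (most recent call last):
  File "<stdin>", line 12, in <module>
plant.Unreachable: the arm cannot follow that straight line within its joint ranges
```

```bash
python3 - <<'E'
from h import *
np.set_printoptions(precision=2,suppress=True)
psi=-0.085; ex=np.array([np.cos(psi),np.sin(psi),0])
print(bot.read_state()["tcp_pos"],bot.read_state()["joint_pos"])
for t in(0,.1,.2,.3,.4):
  for d in (10,20,35):
    P=np.array([490,-218.5,25.5-9.5*np.sin(t)])-ex*(9.5*np.cos(t)+d)
    print(t,d,bot.solve_ik(P,tilt(psi,t)))
E
```

```text
[ 445.93 -214.95  130.07] [-0.04 -0.05 -0.83  0.05 -0.38 -1.66]
0 10 [-0.05  0.33 -0.57  0.   -0.67 -1.6 ]
0 20 [-0.05  0.32 -0.6   0.   -0.66 -1.6 ]
0 35 [-0.05  0.3  -0.63  0.   -0.65 -1.6 ]
0.1 10 [-0.05  0.29 -0.66  0.01 -0.53 -1.61]
0.1 20 [-0.05  0.27 -0.68  0.01 -0.52 -1.61]
0.1 35 [-0.05  0.26 -0.71  0.01 -0.51 -1.61]
0.2 10 [-0.05  0.25 -0.74  0.02 -0.37 -1.63]
0.2 20 [-0.05  0.24 -0.76  0.02 -0.37 -1.63]
0.2 35 [-0.04  0.22 -0.79  0.02 -0.36 -1.63]
0.3 10 [-0.04  0.23 -0.84  0.06 -0.2  -1.67]
0.3 20 [-0.04  0.21 -0.86  0.07 -0.19 -1.68]
0.3 35 [-0.04  0.2  -0.9   0.07 -0.18 -1.68]
0.4 10 None
0.4 20 None
0.4 35 None
```

```bash
python3 - <<'E'
from h import *
np.set_printoptions(precision=2,suppress=True)
psi=-0.085; ex=np.array([np.cos(psi),np.sin(psi),0])
q=tilt(psi,.2); B=np.array([490.,-218.5,23.6])-ex*(9.3+35)
bot.move_ptp(B+[0,0,100],q)
bot.line_to(B,velocity=80); bot.pause(.3)
f0=bot.read_state()["contact_force"]
bot.line_to(B+ex*26,velocity=60); d=26
while d<46:
    d+=.5; bot.line_to(B+ex*d,velocity=15); s=bot.read_state(); f=-(s["contact_force"]-f0)@ex
    if f>2: print(d,s["tcp_pos"],round(f,1))
    if f>13: break
bot.pause(.3); print(d,bot.read_state()["contact_force"],bot.read_state()["t"])
bot.line_to(B,velocity=60)
bot.line_to(B+[0,0,170],velocity=120)
bot.move_ptp([490,-190,200],tilt(0,.5))
cm,im=snap("wrist","w6"); print(bot.read_state()["t"])
a=cv2.imread("pics/w2.png")
f=lambda i:cv2.resize(i[92:125,225:275],None,fx=7.6,fy=7.6,interpolation=cv2.INTER_CUBIC)
e=cv2.resize(im[60:260,180:400],(760,340)); cv2.imwrite("pics/w6c.png",np.vstack([np.hstack([f(a),f(im)]),e]))
E
```

```text
36.0 [ 481.11 -217.79   23.36] 2.8
36.5 [ 481.72 -217.87   23.48] 5.4
37.0 [ 482.59 -217.96   23.67] 4.8
37.5 [ 482.82 -217.96   23.6 ] 6.6
38.0 [ 482.87 -217.97   23.43] 7.5
38.5 [ 482.92 -218.     23.36] 9.6
39.0 [ 483.02 -218.03   23.32] 10.5
39.5 [ 483.06 -218.03   23.24] 11.8
40.0 [ 483.   -218.11   22.95] 12.8
40.5 [ 483.01 -218.12   22.76] 14.0
40.5 [-11.75   2.02  10.39] 38.85
41.7333
```

View pics/w6c.png

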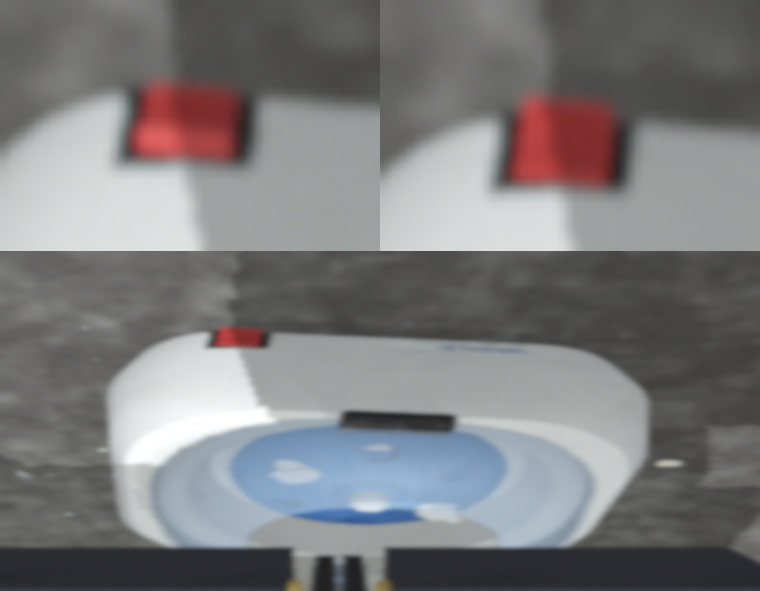

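```bash
python3 - <<'E'
from h import *
print(bot.close_job(), bot.read_state()["t"])
E
```

```text
the job is handed in; nothing more can be done
the job is handed in; nothing more can be done
```

I laid the pen on the folder, closed the lid fully, pushed the rocker until it stopped in the on position, and handed the job in at about 42 s; the hand-in gave no verdict, and I did not look at the pen or the bystanders again after the placing.

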